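# Clip the feeler gauge pack onto the snap hook

### The arm

A 6-joint arm with a two-finger parallel gripper is mounted at the origin on the work surface. World frame = base frame: x ahead of the robot, y to its left, z up, the work surface at z = 0. Lengths are in m, angles in rad, forces in N, time in s.
With the tool pointing down it reaches from about 0.35 to 0.85 m from the base axis. Payload 8.1 kg.
Tool frame: the origin (TCP) lies between the finger pads; the fingertips stand 14 mm ahead of it and the grasp point (between the pads) lies 5 mm behind it (robot.tip_reach is the z of the fingertips in the tool frame, in m); z points along the fingers, y is the line along which they close (so a half turn about z gives the same grasp; the last joint's range is limited). The gripper opens to 93 mm and grips with 3 to 60 N. Pads are 15 mm wide; open, the fingers measure 128 mm over their backs; the gripper's body (75 mm by 188 mm) begins 65 mm behind the grasp point.
Start: joints at [-1.229, 0.13, 1.488, -0, 1.523, -0.085], TCP at [0.248, -0.546, 0.233] pointing down, gripper open.
Joint ranges: [-2.96, 2.96], [-0.89, 2.26], [0.02, 2.5], [-1.34, 4.48], [0, 2.73], [-2.66, 2.66]. Speed limits (rad/s): [2.39, 2.39, 2.79, 3.14, 3.14, 3.14].

### API

Orientations are given as a rotation vector (axis times angle).
In Python, from plant import robot gives the robot as it stands. The module is installed in compiled form; this text tells all that it offers.
- The arm moves only by the shell command python3 -m handwheel 'ROWS' [FORCE]. ROWS is JSON, a list of rows, each a list of 7 numbers: the closure, from -1 (fully open) to 1 (shut), then the shift along the tool's x, y, z each as a share of 100 cm, from -1 to 1, then the turn, a rotation vector about the tool's x, y, z each as a share of 180 degrees, from -1 to 1. In form: [[grip, tx, ty, tz, rx, ry, rz], ...]. A call has 1 to 20 rows; each row is the pose to reach, as a shift and turn from the pose commanded when the call began, along the tool's axes at that moment, turning the shorter way round; what a row does not reach only later rows make up. A row lasts 1/8 s, in which the tool goes at most 62.5 mm and 10.7 degrees, less where a joint would pass 70% of its speed; a pose out of reach is approached as far as the arm can. A call with a number of a shift or a turn outside -1 to 1 is refused whole. A call with a gripper value outside its range is refused whole. The fingers move at their own pace and stop on an object; FORCE is the grip in N (left out, the last holds). Time passes only in rows, so rows that repeat a pose let the fingers close. It gives the time, the measured TCP pose, the force, the opening and the grip force at its end, in the units of the state.
- robot.read_state(): the state, without advancing time (a new reading comes with each control period).
- robot.read_camera(name): name is "scene" or "top" or "wrist"; returns a dict with "frame" (420x560x3 uint8, red, green, blue), "fx", "fy", "cx", "cy" (pixels), "rvec" (rotation vector, rad) and "tvec" (3), from world to camera coordinates, as OpenCV has them; the wrist camera has in their place "T_tool_cam" (4x4, takes a point from camera to tool coordinates, whose origin is the TCP and whose axes are the flange's). Camera axes: x right, y down, z forward; pixel columns grow to the right and rows downward; lengths in m; the calibration is good to about 2 mm. A picture is of the moment at which its call begins: read the wrist's pose just before it. There is no depth.
- robot.close_job(): hands the job in; it is judged then, once.
Trained networks look in a picture, given as the dict that the camera call returned (one of the last four; its "shot" number tells which), for a name from the list of things; names that differ only in an ending like _2 or _b are one class to them, and where a whole thing is asked for, a point or a joint stands for the part that bears it (a point fixed in the world has none). Each returns a list of dicts, best first, with "conf" (0 to 1); they miss things now and then, are a little off and sometimes report something else, mostly with a low value. They report only what shows in the picture. A call takes as long as a camera call. They do not tell look-alikes from the thing itself.
- robot.regions_of(picture, name): "mask" (420x560 bool, what is visible of it) and "rect" ([left, top, right, bottom] in pixels, round what is visible of it).
The state is a dict: "t": time; "q": joint angles; "dq": joint speeds; "joint_torque": joint torques, N m; "tool_pos": TCP position; "orientation": TCP orientation; "force": force on the tool from outside, world axes, zero at the start; "wrist_torque": the same for the moment, N m; "opening": finger opening in m; "gripper_force": force on a finger pad.
Only numpy, scipy, OpenCV 4.12 (cv2) and the standard library are available. Lean on these libraries where they do the work, as an engineer would, in place of code of your own. Each camera call takes 0.05 s, during which the arm holds its last target. There are 200 camera calls.

### The job

Lift the feeler gauge pack out of its slotted stand and clip its ring into the snap hook: press the sprung gate inward with the ring, pass the ring in around the hook's nose and let the gate snap shut. Prove the catch by drawing the ring back level over the closed gate and giving it one light sideways tug outward against the gate (about 6 N, held a moment), then let the pack hang freely from the hook. Work by feel and never force the hook (6 N or so is plenty, more than 10 N spoils it), and leave the other tools where they lie.

Things in the scene. Friction and masses are not known exactly. Their poses are not given: they have to be found in the camera images.
- pack: Chrome feeler gauge pack, about 110 g, one rigid piece, standing in a slotted stand. Origin: centre of its underside, z up. Case 12 (x) x 20 (y) x 70 (z) mm; on it a ring in the y-z plane, centre 91 mm up. On the ring a flat thumb tab to grip: 8 (x) x 20 (y) mm, 113 to 136 mm above the origin.
- ring (a point): Centre of the pack's ring hole (pack axes; ring axis = x). Ring outer diameter 46 mm, hole 38 mm, 8 mm wide along x, wall 4 mm.
- stand: Fixed dark wooden block 60 (x) x 64 (y) x 32 (z) mm with a slot 27 mm deep, 16 x 24 mm, holding the pack's foot; origin at the centre of its underside, on the compartment floor. The pack's axes lie along the stand's. Lift straight up.
- hook_stand: Fixed steel post with a snap hook lying level, its plane 150 mm above this origin (on the floor, z up). Hook and gate together are clamped fast in a slot: they may sit up to 8 mm toward +y or -y of all figures and points given here, which no pose tells: find the gate by touch. Post 16 mm square at x -10, y 14; base 60 x 70 x 8 mm. Nothing stands over 4 mm above the hook's plane.
- mouth (a point): Nominal point on the closed gate's centre line (hook_stand x 44, y 0, z 150 mm; same axes), where the ring enters, its axis along x (either way round), moving toward +y, with 7 mm to spare before the nose tip. When the pack hangs, the ring's centre is about 16 mm below this height.
- nose (a point): Nominal tip of the hook's nose (hook_stand x 55, y 0, z 150 mm). Hook of 7 mm round bar: nose runs from here along +x for 12 mm, bends round (inner face at x 73) to the spine, which runs along y = 29 back to the hinge end. Having pressed in, slide the ring toward +x past the gate's end, so that the nose is inside the ring and the gate can close.
- gate (a joint): Gate angle, rad: 0 closed, grows as pressed inward (+y), to 0.9; springs back. 6 mm round bar along y = 0, hinged at hook_stand x 8, free end at x 54. 22 mm free between it and the spine. Spring torque 0.02 N m at rest plus 0.35 N m per rad (about 5 N at 0.4 rad, 35 mm from the hinge).
- micrometer: Bystander: grey groove micrometer lying on the floor, 130 mm long (x), 18 mm thick; origin under its centre.
- calipers: Bystander: dark steel outside calipers lying flat, about 110 mm long along +x from the joint disc, 80 mm wide, 8 mm high; origin under the joint disc.
- scriber: Bystander: bronze-handled scriber lying along x, 140 mm long, 9 mm thick; origin near its middle.
- cup: Bystander: green enamelled cup, 66 mm across, 60 mm tall; origin under its centre.
Things that resemble listed ones, but are neither listed nor needed, are in the scene too. What is shaped like the pack but blue or red is not meant.

How it is judged:
By the outcome, as a careful person would: the job done as asked, in the order asked, and still so for the second after the job is handed in, with the robot touching nothing.
It also fails if it takes over 64 s, if anything falls off the work surface, if the arm or the gripper's body presses on something with over 40 N, if the wrist force passes 120 N, or if a joint passes its speed limit or range.

## Working session

There is one attempt and no reset: what is moved stays moved. The work goes in short steps, Python scripts to look and compute and a shell command to move; the robot and the scene stay as the last step left them, time stands still between calls to the robot, and variables do not carry over. Pictures are saved under pics/ and viewed, at most 10 in all, crops included, and the job is handed in when it is done.

```bash
mkdir -p pics; cat > h.py <<'E'
import numpy as np,cv2
from scipy.spatial.transform import Rotation as R
from plant import robot
def cam(p,st=None):
    K=np.array([[p['fx'],0,p['cx']],[0,p['fy'],p['cy']],[0,0,1.]])
    if 'rvec' in p:
        Rw=R.from_rotvec(np.ravel(p['rvec'])).as_matrix();t=np.ravel(p['tvec'])
    else:
        T=np.eye(4);T[:3,:3]=R.from_rotvec(st['orientation']).as_matrix();T[:3,3]=st['tool_pos']
        W=np.linalg.inv(T@np.array(p['T_tool_cam']));Rw=W[:3,:3];t=W[:3,3]
    return K,Rw,t
def proj(c,X):
    K,Rw,t=c;u=(K@(Rw@np.atleast_2d(X).T+t[:,None]));return (u[:2]/u[2]).T
def onz(c,uv,z):
    K,Rw,t=c;d=Rw.T@np.linalg.inv(K)@np.array([uv[0],uv[1],1.]);o=-Rw.T@t
    return o+d*(z-o[2])/d[2]
def save(n,f): cv2.imwrite('pics/'+n,f[:,:,::-1])
E
python3 - <<'E'
from h import *
for n in('scene','top'):
    p=robot.read_camera(n);c=cam(p);save(n+'0.png',p['frame'])
    print(n,'campos',-c[1].T@c[2])
    for o in('pack','stand','hook_stand','gate','micrometer','calipers','scriber','cup'):
        for r in robot.regions_of(p,o)[:4]:
            m=r['mask'];ys,xs=np.nonzero(m);print(o,round(r['conf'],2),r['rect'],(round(xs.mean()),round(ys.mean())),'floor',onz(c,(xs.mean(),ys.mean()),0).round(3))
print(robot.read_state())
E
```

```text
scene campos [ 0.96199874 -0.18517108  0.9493889 ]
pack 0.79 [87.2, 239.5, 110.6, 269.9] (101, 254) floor [ 0.416 -0.515  0.   ]
pack 0.59 [197.5, 152.7, 207.4, 195.5] (200, 174) floor [ 0.217 -0.23   0.   ]
pack 0.54 [150.3, 161.9, 167.9, 198.6] (158, 179) floor [ 0.209 -0.351  0.   ]
pack 0.53 [205.1, 228.5, 225.9, 255.1] (218, 241) floor [ 0.449 -0.214  0.   ]
stand 0.64 [204.6, 241.7, 231.0, 269.8] (221, 256) floor [ 0.496 -0.212  0.   ]
stand 0.3 [395.6, 183.6, 398.7, 196.4] (397, 191) floor [0.407 0.313 0.   ]
hook_stand 0.64 [374.9, 175.4, 411.8, 218.7] (392, 199) floor [0.431 0.288 0.   ]
gate 0.49 [154.7, 257.4, 164.4, 309.0] (159, 279) floor [ 0.522 -0.375  0.   ]
micrometer 0.69 [293.1, 204.4, 307.8, 248.3] (300, 225) floor [0.451 0.011 0.   ]
micrometer 0.21 [371.7, 176.4, 409.1, 218.5] (391, 200) floor [0.432 0.287 0.   ]
calipers 0.65 [291.9, 269.8, 323.7, 318.4] (307, 292) floor [ 0.64  -0.022  0.   ]
cup 0.86 [422.5, 204.4, 453.8, 232.7] (437, 219) floor [0.52  0.387 0.   ]
cup 0.58 [371.3, 174.4, 411.2, 217.3] (391, 200) floor [0.432 0.285 0.   ]
top campos [ 0.39393
[... 828 characters left out ...]
't': 0.9, 'q': array([-1.22939616e+00,  1.30408507e-01,  1.48821232e+00,  1.14550988e-05,
        1.52301207e+00, -8.54426447e-02]), 'dq': array([-1.69545783e-04, -7.28921936e-04, -1.87361815e-03,  1.80817492e-06,
        7.37726341e-04,  1.51034054e-03]), 'joint_torque': array([ 4.50477419e-04, -5.59742224e+01, -4.92069840e+01,  7.66312773e-02,
        2.21752154e-02, -1.00650675e-05]), 'tool_pos': array([ 0.24839824, -0.54616048,  0.23262336]), 'orientation': array([-3.07027584e+00, -6.65395152e-01, -9.75834809e-06]), 'force': array([ 1.27984391, -0.2126504 ,  0.23655046]), 'wrist_torque': array([ 0.02972958, -0.00346155, -0.04936652]), 'gripper_force': 0.0, 'opening': 0.09317452053150173}
```

```bash
python3 -c "
import cv2,numpy as np
a=cv2.imread('pics/scene0.png');b=cv2.imread('pics/top0.png');cv2.imwrite('pics/both.png',cv2.resize(np.vstack([a,b]),None,fx=.71,fy=.71))"
```

```text
(no output)
```

View pics/scene0.png

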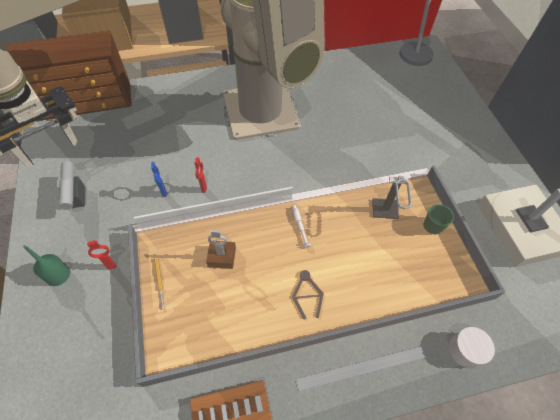

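View pics/top0.png

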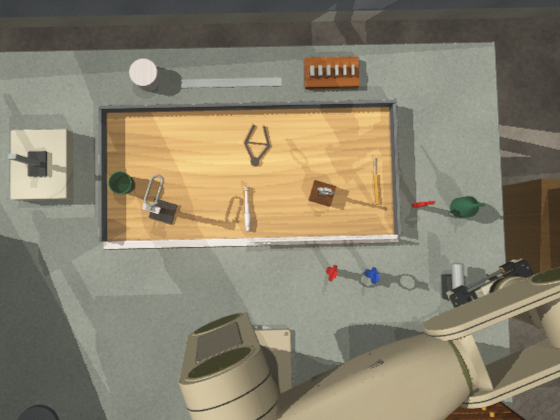

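The scene picture shows the chrome pack in the dark wooden stand at scene (218,241) / top (322,191). Things it could be taken for: blue at scene (160,180) / top (372,275), red at scene (201,174) / top (331,272), and red at scene (102,254) / top (424,204). By the description I choose the chrome one in the stand. The hook stand is at scene (388,205) / top (160,205). Next is one close crop of each.

```bash
python3 - <<'E'
from h import *
a=cv2.imread('pics/scene0.png');b=cv2.imread('pics/top0.png')
f=lambda im,x,y:cv2.resize(im[y:y+60,x:x+80],(400,300),interpolation=cv2.INTER_CUBIC)
cv2.imwrite('pics/crops.png',np.vstack([np.hstack([f(a,180,220),f(b,282,165)]),np.hstack([f(a,355,165),f(b,120,168)])]))
E
```

```text
(no output)
```

View pics/crops.png

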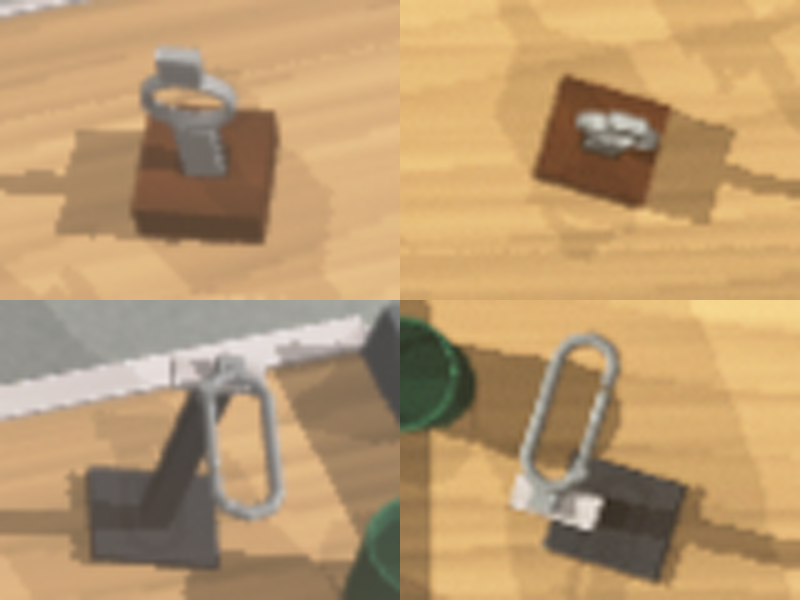

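The crop confirms the chrome pack in the brown stand, with its ring roughly along image-horizontal. The hook has its gate on the right (world −y) side, with the gate/nose gap near crop (600,385), about top px (160,185). I'll use the wrist camera for exact poses.

```bash
cat >> h.py <<'E'
def down(yaw): # tool down, tool y axis at angle yaw
    y=np.array([np.cos(yaw),np.sin(yaw),0]);z=np.array([0,0,-1.]);return R.from_matrix(np.c_[np.cross(y,z),y,z])
def row(pos,Rt=None):
    s=robot.read_state();R0=R.from_rotvec(s['orientation'])
    print('shift(m)',R0.inv().apply(np.array(pos)-s['tool_pos']).round(4),'turn/180',((R0.inv()*Rt).as_rotvec()/np.pi).round(4) if Rt else 0)
E
python3 - <<'E'
from h import *
p=robot.read_camera('wrist');print(p['fx'],p['fy'],p['cx'],p['cy']);print(np.round(p['T_tool_cam'],3))
row((.43,-.22,.38),down(np.radians(-104.5)))
E
```

```text
362.5458956332526 362.5458956332526 283.51762114704786 212.73107826408977
[[-0.001 -0.969 -0.246  0.067]
 [ 1.    -0.001 -0.001  0.   ]
 [ 0.001 -0.246  0.969 -0.152]
 [ 0.     0.     0.     1.   ]]
shift(m) [ 0.3003 -0.2217 -0.1473] turn/180 [ 0.     -0.      0.2164]
```

```bash
python3 -m handwheel '[[-0.4,0.378,-0.176,-0.127,0,0,0.2164],[-0.4,0.378,-0.176,-0.127,0,0,0.2164],[-0.4,0.378,-0.176,-0.127,0,0,0.2164],[-0.4,0.378,-0.176,-0.127,0,0,0.2164],[-0.4,0.378,-0.176,-0.127,0,0,0.2164],[-0.4,0.378,-0.176,-0.127,0,0,0.2164],[-0.4,0.378,-0.176,-0.127,0,0,0.2164],[-0.4,0.378,-0.176,-0.127,0,0,0.2164]]' 20
python3 - <<'E'
from h import *
s=robot.read_state();p=robot.read_camera('wrist');c=cam(p,s);print(s['t'],np.abs(s['dq']).max(),s['opening'])
save('w1.png',p['frame'])
for o in('pack','stand'):
    for r in robot.regions_of(p,o)[:3]:
        ys,xs=np.nonzero(r['mask']);print(o,r['conf'],r['rect'],onz(c,(xs.mean(),ys.mean()),.032),cv2.minAreaRect(np.c_[xs,ys].astype(np.float32)))
E
```

```text
t: 1.95
tool_pos: [0.5221, -0.2264, 0.3614]
orientation: [3.117, -0.388, 0.005]
force: [0.0, -0.6, 0.1]
opening: 0.0651
gripper_force: 0.0
1.95 0.030167957219748312 0.06507026872396489
pack 0.68 [469.0, 164.0, 546.1, 191.5] [ 0.44473489 -0.51498665  0.032     ] ((506.421142578125, 177.18321228027344), (80.19866943359375, 22.122455596923828), 6.581944942474365)
pack 0.62 [254.1, 187.1, 297.0, 216.9] [ 0.48543441 -0.20540983  0.032     ] ((274.8293151855469, 204.29827880859375), (31.1226749420166, 32.23839569091797), 49.76364517211914)
pack 0.62 [320.8, 346.0, 335.4, 383.1] [ 0.2273888  -0.22245776  0.032     ] ((328.8122253417969, 361.3940734863281), (40.4831657409668, 13.235709190368652), 82.56858825683594)
stand 0.65 [251.8, 166.8, 301.7, 215.8] [ 0.50768349 -0.21335522  0.032     ] ((276.1789855957031, 191.36737060546875), (48.606422424316406, 47.83625030517578), 3.2704882621765137)
```

View pics/w1.png

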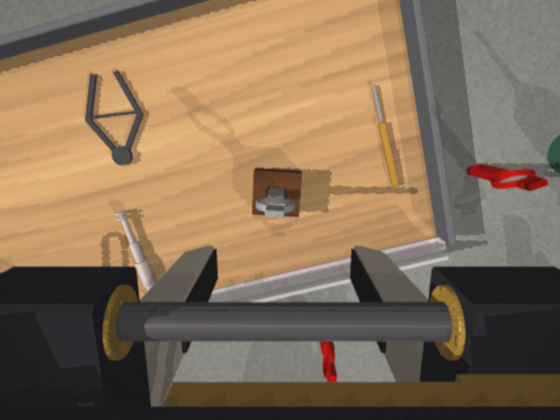

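The wrist view shows the stand at (276,192) with the chrome ring at (275,204), almost square with the tool; the red pack is at (508,177). I'll go closer and measure the stand's corners and the tab.

```bash
python3 -m handwheel '[[-0.4,0,-0.01,0.11,0,0,0],[-0.4,0,-0.01,0.11,0,0,0],[-0.4,0,-0.01,0.11,0,0,0]]' 
python3 - <<'E'
from h import *
s=robot.read_state();p=robot.read_camera('wrist');c=cam(p,s);print(s['t'],np.abs(s['dq']).max(),s['tool_pos'])
f=p['frame'];np.savez('w2.npz',f=f,K=c[0],R=c[1],t=c[2]);
print(proj(c,(.505,-.212,.032)))
for o in('pack','stand'):
    for r in robot.regions_of(p,o)[:1]:
        ys,xs=np.nonzero(r['mask']);print(o,r['conf'],r['rect'],onz(c,(xs.mean(),ys.mean()),.032),cv2.minAreaRect(np.c_[xs,ys].astype(np.float32)))
u,v=np.int32(proj(c,(.505,-.212,.05))[0]);u=np.clip(u,80,480);v=np.clip(v,75,345)
print('crop origin',u-80,v-75)
save('w2.png',cv2.resize(f[v-75:v+75,u-80:u+80],(800,600),fx=5,fy=4,interpolation=cv2.INTER_CUBIC) if 0 else cv2.resize(f[v-75:v+75,u-80:u+80],None,fx=4,fy=4,interpolation=cv2.INTER_CUBIC))
E
```

```text
t: 2.48
tool_pos: [0.5184, -0.2197, 0.2442]
orientation: [-3.113, 0.399, 0.015]
force: [-0.5, 0.2, -0.0]
opening: 0.0654
gripper_force: 0.0
2.475 0.12048641969026945 [ 0.51838816 -0.21966115  0.24421118]
[[279.80837145 201.2225737 ]]
pack 0.88 [528.1, 166.0, 559.2, 191.8] [ 0.46327597 -0.47690477  0.032     ] ((543.423095703125, 174.88461303710938), (35.693138122558594, 19.611614227294922), 11.309932708740234)
stand 0.65 [247.5, 171.3, 314.1, 234.7] [ 0.50961525 -0.21399769  0.032     ] ((279.7845764160156, 204.82623291015625), (63.85175704956055, 62.26453399658203), 3.900493860244751)
crop origin 199 130
```

View pics/w2.png

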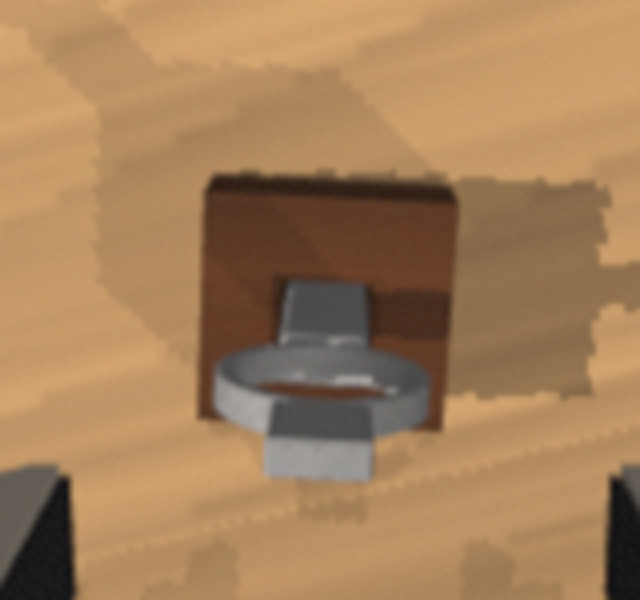

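The crop shows the chrome pack standing in the stand. The top-face corners are at crop (207,195), (457,203), (441,431) and (198,419), and the tab top is at (265–373, 438–480). I'll fit the pose to these points.

```bash
cat > fit.py <<'E'
from h import *
from scipy.optimize import least_squares
d=np.load('w2.npz');c=(d['K'],d['R'],d['t'])
uv=np.array([(207,195),(457,203),(441,431),(198,419),(266,439),(373,437),(374,480),(264,477)])/4.+(199-.4,130-.4)
M=np.array([(30,32,32),(30,-32,32),(-30,-32,32),(-30,32,32),(4,10,141),(4,-10,141),(-4,-10,141),(-4,10,141)])/1e3
def f(q):
    X=M@R.from_euler('z',q[3]).as_matrix().T+q[:3];return (proj(c,X)-uv).ravel()
r=least_squares(f,[.505,-.212,0,-.25]);q=r.x;print(q,np.degrees(q[3]));print(r.fun.reshape(-1,2).round(1))
E
python3 fit.py; python3 - <<'E'
from h import *
s=robot.read_state();print(s['tool_pos'],s['orientation'],s['dq'].max())
E
```

```text
[ 0.49787911 -0.21040451  0.00068608 -0.29983656] -17.179369405551213
[[-0.7 -0.2]
 [ 0.1  0.5]
 [ 0.4 -0.2]
 [ 0.4  0.2]
 [-0.  -0.9]
 [ 0.3  0.7]
 [-0.5  0.2]
 [ 0.1 -0.2]]
[ 0.5225453  -0.22131314  0.25224675] [ 3.11490413 -0.39852641  0.00445583] 0.008074047638994407
```

```bash
python3 - <<'E'
from h import *
row((.4979,-.2104,.133),down(np.radians(-107.2)))
E
```

```text
shift(m) [-0.027  -0.0045  0.1192] turn/180 [ 0.0003 -0.001   0.0145]
```

```bash
python3 -m handwheel '[[-0.4,-0.027,-0.0045,0.06,0,0,0.0145],[-0.4,-0.027,-0.0045,0.09,0,0,0.0145],[-0.4,-0.027,-0.0045,0.119,0,0,0.0145],[-0.4,-0.027,-0.0045,0.119,0,0,0.0145]]' 20
python3 - <<'E'
from h import *
row((.4979,-.2104,.133),down(np.radians(-107.2)))
s=robot.read_state();p=robot.read_camera('wrist');c=cam(p,s)
save('w3.png',p['frame'][150:420]);print(proj(c,[(.4979,-.2104,.141)]))
E
```

```text
t: 3.12
tool_pos: [0.497, -0.2091, 0.1311]
orientation: [-3.106, 0.468, 0.001]
force: [-0.4, 0.1, 0.9]
opening: 0.0651
gripper_force: 0.0
shift(m) [ 0.0013  0.0009 -0.0019] turn/180 [0.     0.0002 0.0003]
[[285.09820803 281.68006124]]
```

View pics/w3.png

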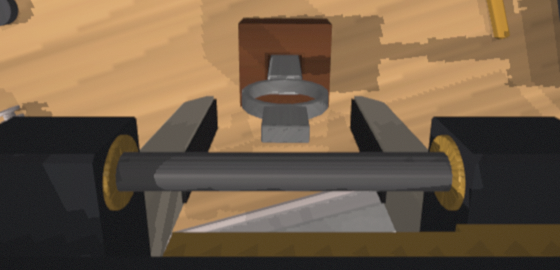

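The tab top is at (285,280) in the full image, matching the projected (285,282) and centred between the fingers. Now I'll grip.

```bash
python3 -m handwheel '[[-0.4,0.001,0.001,-0.002,0,0,0],[1,0.001,0.001,-0.002,0,0,0],[1,0.001,0.001,-0.002,0,0,0],[1,0.001,0.001,-0.002,0,0,0],[1,0.001,0.001,-0.002,0,0,0],[1,0.001,0.001,-0.002,0,0,0],[1,0.001,0.001,-0.002,0,0,0]]' 45
python3 - <<'E'
from h import *
s=robot.read_state();print(s['gripper_force'],s['wrist_torque'],s['force'])
row((.4979,-.2104,.133),down(np.radians(-107.2)))
E
```

```text
t: 4.05
tool_pos: [0.4995, -0.2107, 0.1351]
orientation: [3.105, -0.467, 0.007]
force: [-0.7, 0.5, 11.7]
opening: 0.0197
gripper_force: 57.4
57.43988047353923 [ 0.19338536  0.05954233 -0.01901643] [-0.67495659  0.49768194 11.68373035]
shift(m) [-0.0016  0.0002  0.0021] turn/180 [ 0.0002 -0.0014  0.0005]
```

```bash
python3 -m handwheel '[[1,0.001,0.001,-0.012,0,0,0],[1,0.001,0.001,-0.025,0,0,0],[1,0.001,0.001,-0.045,0,0,0],[1,0.001,0.001,-0.085,0,0,0],[1,0.001,0.001,-0.13,0,0,0],[1,0.001,0.001,-0.18,0,0,0],[1,0.001,0.001,-0.18,0,0,0],[1,0.001,0.001,-0.18,0,0,0]]'
python3 - <<'E'
from h import *
for i in range(4):
    s=robot.read_state();p=robot.read_camera('wrist');print(s['t'],s['force'].round(2),s['wrist_torque'].round(3),s['gripper_force'],s['opening'])
# predicted top-cam corners of hook
d=cam(robot.read_camera('top'))
yaw=np.radians(-107.2)
row((.60,.17,.315),down(yaw))
E
```

```text
t: 5.05
tool_pos: [0.4984, -0.2111, 0.313]
orientation: [3.106, -0.467, 0.001]
force: [-0.4, 0.3, -1.8]
opening: 0.0195
gripper_force: 56.8
5.05 [-0.42  0.31 -1.81] [ 0.057 -0.043 -0.01 ] 56.76121976226568 0.019457568141524866
5.1 [-0.48 -0.94 -0.88] [0.064 0.024 0.021] 56.761578591540456 0.019694038566955806
5.15 [-0.94 -0.33 -0.37] [ 0.085  0.007 -0.01 ] 56.76161524839699 0.019624046896938974
5.2 [ 0.1   0.66 -1.31] [0.055 0.027 0.047] 56.76247699186206 0.019503081521143967
shift(m) [-0.0145 -0.3941 -0.0036] turn/180 [-0.0002  0.0008  0.0005]
```

```bash
python3 -m handwheel '[[1,-0.156,-0.368,0,0,0,0],[1,-0.156,-0.368,0,0,0,0],[1,-0.156,-0.368,0,0,0,0],[1,-0.156,-0.368,0,0,0,0],[1,-0.156,-0.368,0,0,0,0],[1,-0.156,-0.368,0,0,0,0],[1,-0.156,-0.368,0,0,0,0],[1,-0.156,-0.368,0,0,0,0],[1,-0.156,-0.368,0,0,0,0],[1,-0.156,-0.368,0,0,0,0]]'
python3 - <<'E'
from h import *
s=robot.read_state();p=robot.read_camera('wrist');c=cam(p,s);print(s['t'],np.abs(s['dq']).max(),s['tool_pos'])
np.savez('w4.npz',f=p['frame'],K=c[0],R=c[1],t=c[2],T=p['T_tool_cam']);
for r in robot.regions_of(p,'hook_stand')[:2]:print(r['conf'],r['rect'])
f=p['frame'];save('w4.png',f)
E
```

```text
t: 6.55
tool_pos: [0.4578, 0.1853, 0.3125]
orientation: [3.106, -0.47, -0.0]
force: [-0.1, -0.7, -1.0]
opening: 0.0195
gripper_force: 56.8
6.55 0.003735571166341313 [0.45783894 0.18529229 0.31248405]
0.89 [177.4, 114.3, 258.3, 230.7]
```

View pics/w4.png

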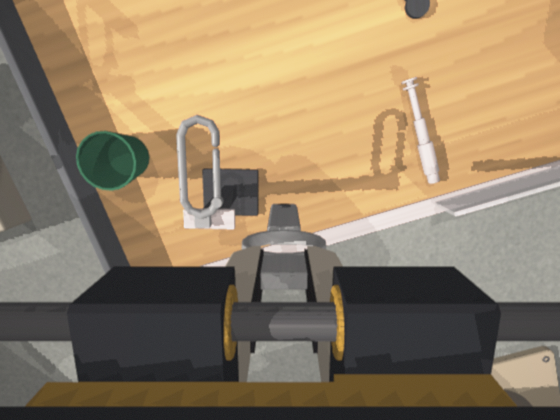

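The wrist view shows the held pack at (285,240), and the hook with its post at (178–220, 115–228). The base is at (203–258, 170–215). I'll crop for a fit.

```bash
python3 - <<'E'
from h import *
d=np.load('w4.npz');f=d['f'];save('w5.png',cv2.resize(f[105:235,165:275],None,fx=4.5,fy=4.5,interpolation=cv2.INTER_CUBIC))
E
```

```text
(no output)
```

View pics/w5.png

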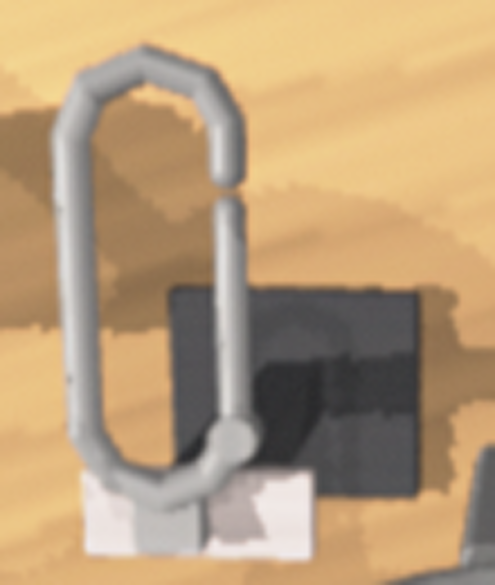

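```bash
cat > fit2.py <<'E'
from h import *
from scipy.optimize import least_squares
d=np.load('w4.npz');c=(d['K'],d['R'],d['t'])
uv=np.array([(172,288),(420,290),(418,495),(231,440),(230,197),(230,187),(145,63),(77,200),(82,430)])/4.5+(165-.4,105-.4)
M=np.array([(30,35,8),(30,-35,8),(-30,-35,8),(8,0,150),(54,0,150),(55,0,150),(76.5,14.5,150),(54,29,150),(8,29,150)])/1e3
def f(q):
    P=M.copy();P[3:,1]+=q[3];X=P@R.from_euler('z',q[2]).as_matrix().T+[q[0],q[1],0]
    r=(proj(c,X)-uv);r[7:,1]=0;return r.ravel()
r=least_squares(f,[.458,.26,-.3,0]);q=r.x;print(q,np.degrees(q[2]));print(r.fun.reshape(-1,2).round(1))
Rz=R.from_euler('z',q[2]).as_matrix();np.savez('hook.npz',q=q,Rz=Rz)
print('gate mouth',Rz@[.044,q[3],.15]+[q[0],q[1],0])
E
python3 fit2.py
```

```text
[ 0.46644156  0.2527612  -0.3451698  -0.0063795 ] -19.776772936412257
[[ 0.1 -8.6]
 [ 0.8 -6.6]
 [ 0.  -5.7]
 [-0.5  1.4]
 [-0.4  3.1]
 [-0.4  4.2]
 [ 1.2  5.2]
 [-0.3  0. ]
 [-0.1  0. ]]
gate mouth [0.50568781 0.23187029 0.15      ]
```

```bash
cat > fit3.py <<'E'
from fit2 import *
def g(q,full=0):
    P=M.copy();X=P@R.from_euler('z',q[2]).as_matrix().T+[q[0],q[1],q[3]]
    r=(proj(c,X)-uv);r[7:,1]=0;return r if full else np.r_[r[3:].ravel(),(q[3])*300]
r=least_squares(g,[.458,.26,-.3,0]);q=r.x;print('hook only',q,np.degrees(q[2]));print(g(q,1).round(1))
Rz=R.from_euler('z',q[2]).as_matrix();np.savez('hook.npz',q=q,Rz=Rz)
print('gate mouth',Rz@[.044,0,.15]+q[[0,1,3]])
for x in [(172,288),(420,290),(418,495)]: print((Rz.T@(onz(c,np.array(x)/4.5+(164.6,104.6),.008)-[q[0],q[1],0])).round(4))
E
python3 fit3.py | tail -17
```

```text
[-0.3  0. ]
 [-0.1  0. ]]
gate mouth [0.50568781 0.23187029 0.15      ]
hook only [ 0.46702056  0.24440983 -0.33725006  0.00371258] -19.323005334444407
[[  5.4 -10.5]
 [  6.7  -8.9]
 [  6.   -7.5]
 [  0.1  -1.4]
 [ -0.2  -0.5]
 [ -0.2   0.5]
 [  0.9   1.2]
 [ -0.6   0. ]
 [  0.1   0. ]]
gate mouth [0.50854196 0.22985053 0.15371258]
[0.0162 0.0427 0.008 ]
[ 0.0181 -0.0267  0.008 ]
[-0.0412 -0.0272  0.008 ]
```

```bash
cat > fit4.py <<'E'
from fit2 import *
def g(q,full=0):
    P=M.copy();P[:3]+=[-.010,q[3],0];X=P@R.from_euler('z',q[2]).as_matrix().T+[q[0],q[1],0]
    r=(proj(c,X)-uv);r[7:,1]=0;return r if full else r.ravel()
r=least_squares(g,[.458,.26,-.3,0]);q=r.x;print('hook+base',q,np.degrees(q[2]));print(g(q,1).round(1))
Rz=R.from_euler('z',q[2]).as_matrix();np.savez('hook.npz',q=q,Rz=Rz)
print('gate mouth',Rz@[.044,0,.15]+[q[0],q[1],0])
# held pack: ring/tab check via TCP
E
python3 fit4.py | tail -11
```

```text
hook+base [ 0.46645536  0.245282   -0.33255942  0.00726588] -19.054251165132246
[[-0.2 -2.2]
 [ 0.3 -0.9]
 [ 0.1 -0.4]
 [ 0.1 -1.4]
 [-0.5  0.1]
 [-0.5  1.2]
 [ 0.8  2.3]
 [-0.4  0. ]
 [ 0.5  0. ]]
gate mouth [0.50804459 0.23091762 0.15      ]
```

```bash
cat >> h.py <<'E'
def hp(n=1):
    H=np.load('hook.npz');q=H['q'];Rz=H['Rz'];F=[];T=[]
    for i in range(n):
        s=robot.read_state();F.append(Rz.T@s['force']);T.append(Rz.T@s['wrist_torque'])
        if n>1: robot.read_camera('top')
    P=Rz.T@(s['tool_pos']-[q[0],q[1],0]);R0=R.from_rotvec(s['orientation'])
    Rt=R.from_matrix(np.c_[Rz[:,0],-Rz[:,1],[0,0,-1]])
    print('t',round(s['t'],2),'TCP hook mm',(P*1e3).round(1),'F',np.mean(F,0).round(2),'sd',np.std(F,0).round(2),'T',np.mean(T,0).round(3),'turn to align/180',((R0.inv()*Rt).as_rotvec()/np.pi).round(4),'grip',round(s['gripper_force'],1),round(s['opening']*1e3,2))
E
python3 -c "
from h import *
hp(8)"
```

```text
t 7.0 TCP hook mm [ 10.9 -58.6 312.7] F [ 0.01  0.04 -0.91] sd [0.54 0.42 0.55] T [0.055 0.021 0.015] turn to align/180 [-0.     -0.      0.0107] grip 56.8 19.63
```

```bash
python3 -m handwheel '[[1,0.0353,-0.0075,0,0,0,0.0107],[1,0.0353,-0.0075,0.04,0,0,0.0107],[1,0.0353,-0.0075,0.08,0,0,0.0107],[1,0.0353,-0.0075,0.1237,0,0,0.0107],[1,0.0353,-0.0075,0.1237,0,0,0.0107],[1,0.0353,-0.0075,0.1237,0,0,0.0107],[1,0.0353,-0.0075,0.1237,0,0,0.0107]]'
python3 - <<'E'
from h import *
hp(10)
s=robot.read_state();p=robot.read_camera('wrist');c=cam(p,s)
f=p['frame']
H=np.load('hook.npz');q=H['q'];Rz=H['Rz'];W=lambda P:np.atleast_2d(P)/1e3@Rz.T+[q[0],q[1],0]
hk=W([(8,0,150),(54,0,150),(67,0,150),(76.5,14.5,150),(54,29,150),(8,29,150)])
T=R.from_rotvec(s['orientation']);th=np.linspace(0,2*np.pi,40)
pk=lambda P:T.apply(np.atleast_2d(P)/1e3)+s['tool_pos']
u=lambda X:np.int32(proj(c,X)*2).reshape(-1,1,2)
g=cv2.resize(f,None,fx=2,fy=2,interpolation=cv2.INTER_CUBIC)
cv2.polylines(g,[u(hk)],0,(255,0,0),1)
for x in(-5,3):
    cv2.polylines(g,[u(pk(np.c_[0*th+x,23*np.cos(th),39-23*np.sin(th)]))],1,(0,0,255),1)
cv2.polylines(g,[u(pk([(-5,-10,-6),(-5,10,-6),(3,10,-6),(3,-10,-6)]))],1,(0,255,0),1)
save('w6.png',g[150:690,250:850])
E
```

```text
t: 7.92
tool_pos: [0.4951, 0.1836, 0.1917]
orientation: [-3.097, 0.519, -0.006]
force: [-0.0, 0.3, -1.5]
opening: 0.0194
gripper_force: 56.8
t 8.38 TCP hook mm [ 45.9 -49.8 189. ] F [ 0.12  0.42 -0.77] sd [0.19 0.4  0.6 ] T [ 0.064  0.041 -0.012] turn to align/180 [-0.     -0.      0.0001] grip 56.8 19.86
```

View pics/w6.png

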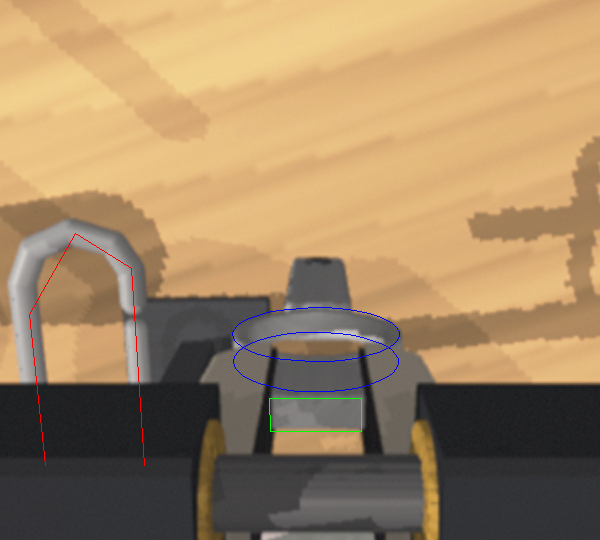

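The overlay shows the predicted ring on the real ring at (315,335). The predicted gate line runs along the real gate, with the gap at about (133,313). I'll approach and feel for the gate.

```bash
python3 -m handwheel '[[1,0,-0.01,0,0,0,0],[1,0,-0.02,0,0,0,0],[1,0,-0.02,0,0,0,0]]' >/dev/null; python3 -c "
from h import *
hp(8)"; python3 -m handwheel '[[1,0,-0.002,0,0,0,0],[1,0,-0.004,0,0,0,0],[1,0,-0.004,0,0,0,0]]' >/dev/null; python3 -c "
from h import *
hp(8)"; python3 -m handwheel '[[1,0,-0.002,0,0,0,0],[1,0,-0.004,0,0,0,0],[1,0,-0.004,0,0,0,0]]' >/dev/null; python3 -c "
from h import *
hp(8)"
```

```text
t 9.2 TCP hook mm [ 45.9 -30.  189. ] F [-0.01 -0.31 -0.73] sd [0.38 0.5  0.67] T [0.061 0.017 0.014] turn to align/180 [0. 0. 0.] grip 56.8 19.08
t 9.97 TCP hook mm [ 45.9 -25.9 188.9] F [ 0.62 -1.05 -0.81] sd [0.39 0.4  0.42] T [-0.136 -0.028 -0.006] turn to align/180 [ 0.     -0.      0.0001] grip 56.8 19.58
t 10.75 TCP hook mm [ 45.9 -21.9 188.9] F [ 0.44 -1.87 -0.57] sd [0.5  0.45 0.38] T [-0.327 -0.044 -0.001] turn to align/180 [0.     0.     0.0001] grip 56.8 19.71
```

```bash
python3 -m handwheel '[[1,0,-0.002,0,0,0,0],[1,0,-0.004,0,0,0,0],[1,0,-0.006,0,0,0,0],[1,0,-0.0085,0,0,0,0],[1,0,-0.0085,0,0,0,0]]' >/dev/null; python3 -c "
from h import *
hp(8)"
```

```text
t 11.78 TCP hook mm [ 45.9 -13.5 188.8] F [ 0.57 -4.07 -2.5 ] sd [0.4  0.39 0.26] T [-0.796 -0.056  0.005] turn to align/180 [0.0001 0.     0.0001] grip 56.7 19.63
```

```bash
python3 -m handwheel '[[1,0.0015,0,0,0,0,0],[1,0.003,0,0,0,0,0],[1,0.0045,0,0,0,0,0],[1,0.006,0,0,0,0,0],[1,0.0075,0,0,0,0,0]]' >/dev/null; python3 -c "
from h import *
hp(6)"
```

```text
t 12.7 TCP hook mm [ 53.9 -13.1 189.2] F [ 2.54 -2.09 -1.2 ] sd [1.36 0.5  0.53] T [-0.427 -0.393 -0.056] turn to align/180 [-0.0002 -0.0004  0.0001] grip 56.7 19.63
```

```bash
python3 -m handwheel '[[1,0.0015,0,0,0,0,0],[1,0.003,0,0,0,0,0],[1,0.0045,0,0,0,0,0],[1,0.0065,0,0,0,0,0],[1,0.0085,0,0,0,0,0],[1,0.0085,0,0,0,0,0]]' >/dev/null; python3 -c "
from h import *
hp(8)"
```

```text
t 13.85 TCP hook mm [ 61.8 -13.3 188.9] F [-0.01 -0.13 -0.61] sd [0.72 0.76 0.59] T [0.049 0.049 0.014] turn to align/180 [0.     0.     0.0001] grip 56.8 19.39
```

```bash
python3 -m handwheel '[[1,0,-0.002,0,0,0,0],[1,0,-0.004,0,0,0,0],[1,-0.003,-0.004,0,0,0,0],[1,-0.006,-0.004,0,0,0,0],[1,-0.009,-0.004,0,0,0,0],[1,-0.012,-0.004,0,0,0,0],[1,-0.016,-0.004,0,0,0,0],[1,-0.016,-0.004,0,0,0,0]]'; python3 -c "
from h import *
hp(8)
p=robot.read_camera('wrist');f=p['frame'];save('w7.png',cv2.resize(f[150:300,180:380],None,fx=4,fy=4,interpolation=cv2.INTER_CUBIC))"
```

```text
t: 14.9
tool_pos: [0.5065, 0.2216, 0.189]
orientation: [-3.098, 0.519, 0.0]
force: [-0.0, -0.3, -1.7]
opening: 0.0196
gripper_force: 56.8
t 15.25 TCP hook mm [ 46.   -9.4 188.9] F [ 0.35 -0.07 -0.8 ] sd [0.42 0.53 0.47] T [ 0.032  0.034 -0.006] turn to align/180 [0.     0.     0.0001] grip 56.8 19.53
```

View pics/w7.png

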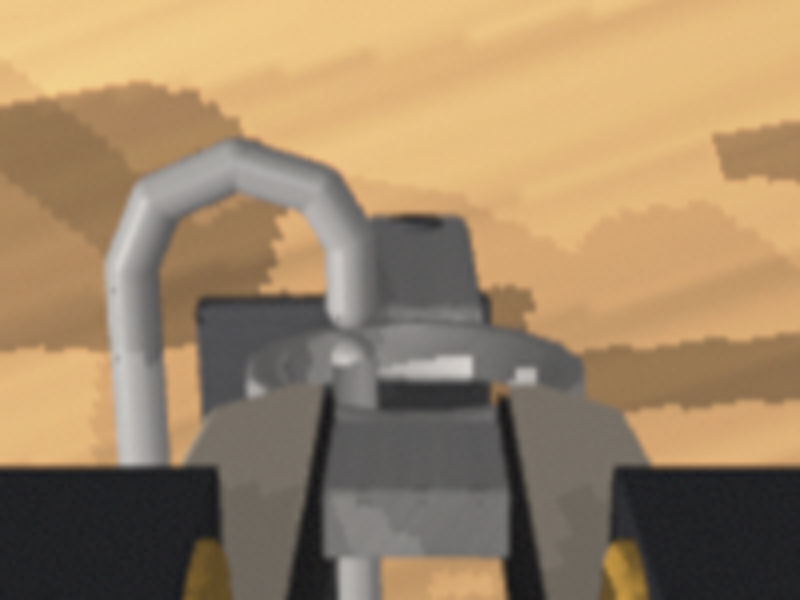

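The gate at (352,390) runs inside the ring hole and is closed in line with the nose at (345,300), so the ring is captured. Now the tug, in small steps.

```bash
python3 -m handwheel '[[1,0,0.002,0,0,0,0],[1,0,0.004,0,0,0,0],[1,0,0.006,0,0,0,0],[1,0,0.007,0,0,0,0],[1,0,0.007,0,0,0,0]]'>/dev/null; python3 -c "
from h import *
hp(4)"
python3 -m handwheel '[[1,0,0.0005,0,0,0,0],[1,0,0.001,0,0,0,0],[1,0,0.001,0,0,0,0]]'>/dev/null; python3 -c "
from h import *
hp(4)"
```

```text
t 16.12 TCP hook mm [ 45.9 -16.3 189. ] F [ 0.07 -0.76 -1.47] sd [0.45 0.38 0.33] T [0.047 0.046 0.008] turn to align/180 [-0.     -0.      0.0001] grip 56.8 19.95
t 16.7 TCP hook mm [ 45.8 -17.3 188.9] F [ 0.02 -0.13 -0.7 ] sd [0.11 0.55 0.35] T [0.064 0.035 0.013] turn to align/180 [0.     0.     0.0001] grip 56.8 19.87
```

```bash
python3 -m handwheel '[[1,0,0.0005,0,0,0,0],[1,0,0.0005,0,0,0,0]]'>/dev/null; python3 -c "
from h import *
hp(3)"
python3 -m handwheel '[[1,0,0.0003,0,0,0,0],[1,0,0.0003,0,0,0,0]]'>/dev/null; python3 -c "
from h import *
hp(3)"
python3 -m handwheel '[[1,0,0.0003,0,0,0,0],[1,0,0.0003,0,0,0,0]]'>/dev/null; python3 -c "
from h import *
hp(3)"
```

```text
t 17.1 TCP hook mm [ 45.9 -17.8 188.9] F [-0.08 -0.01 -0.65] sd [0.59 0.57 0.12] T [ 0.048  0.014 -0.002] turn to align/180 [-0.      0.      0.0001] grip 56.8 19.32
t 17.5 TCP hook mm [ 45.9 -18.  189. ] F [ 0.24  0.72 -0.86] sd [0.64 0.05 0.64] T [0.204 0.018 0.013] turn to align/180 [-0.0001 -0.      0.0001] grip 56.7 19.53
t 17.9 TCP hook mm [ 45.9 -18.3 189. ] F [ 0.1   2.13 -1.38] sd [0.39 0.2  0.28] T [ 0.465  0.037 -0.022] turn to align/180 [-0.0001 -0.      0.0001] grip 56.7 19.37
```

```bash
python3 -m handwheel '[[1,0,0.0002,0,0,0,0],[1,0,0.0004,0,0,0,0],[1,0,0.0004,0,0,0,0]]'>/dev/null; python3 -c "
from h import *
hp(3)"
python3 -m handwheel '[[1,0,0.0002,0,0,0,0],[1,0,0.0004,0,0,0,0],[1,0,0.0004,0,0,0,0]]'>/dev/null; python3 -c "
from h import *
hp(4)"
```

```text
t 18.43 TCP hook mm [ 45.9 -18.6 189. ] F [ 0.6   4.39 -1.58] sd [0.44 0.36 0.14] T [ 0.936 -0.    -0.002] turn to align/180 [-0.0002 -0.      0.0001] grip 56.7 19.38
t 19.0 TCP hook mm [ 45.9 -18.8 189. ] F [ 0.67  6.26 -2.37] sd [0.17 0.43 0.34] T [ 1.26  -0.016  0.02 ] turn to align/180 [-0.0003 -0.0001  0.0002] grip 56.6 19.26
```

```bash
python3 -m handwheel '[[1,0,0,0,0,0,0],[1,0,0,0,0,0,0],[1,0,0,0,0,0,0],[1,0,0,0,0,0,0],[1,0,-0.0005,0,0,0,0],[1,0,-0.002,0,0,0,0],[1,0,-0.006,0,0,0,0],[1,0,-0.01,0,0,0,0],[1,0,-0.013,0,0,0,0],[1,0,-0.013,0.004,0,0,0],[1,0,-0.015,0.008,0,0,0],[1,0,-0.0171,0.012,0,0,0],[1,0,-0.0171,0.014,0,0,0],[1,0,-0.0171,0.014,0,0,0]]'; python3 -c "
from h import *
hp(6)"
```

```text
t: 20.8
tool_pos: [0.509, 0.2282, 0.1746]
orientation: [3.098, -0.519, -0.001]
force: [-0.2, 0.4, -0.5]
opening: 0.0196
gripper_force: 56.8
t 21.05 TCP hook mm [ 46.   -2.1 175.2] F [-0.24  0.   -0.68] sd [0.3  0.51 0.37] T [0.062 0.039 0.001] turn to align/180 [-0.0001 -0.0001  0.0001] grip 56.8 19.52
```

```bash
for i in 1 2; do python3 -m handwheel '[[1,0,0,0.0005,0,0,0],[1,0,0,0.001,0,0,0],[1,0,0,0.001,0,0,0]]'>/dev/null; python3 -c "
from h import *
hp(6)"; done
```

```text
t 21.73 TCP hook mm [ 45.9  -2.1 174. ] F [ 0.26 -0.21 -0.85] sd [0.56 0.5  0.08] T [0.054 0.048 0.003] turn to align/180 [-0.     -0.      0.0001] grip 56.8 19.73
t 22.4 TCP hook mm [ 45.9  -2.1 173.1] F [ 0.01 -0.14  0.1 ] sd [0.72 0.66 0.35] T [ 0.02   0.069 -0.   ] turn to align/180 [-0.     -0.      0.0001] grip 56.8 19.84
```

```bash
python3 -m handwheel '[[1,0,0,0.0002,0,0,0],[1,0,0,0.0004,0,0,0],[1,0,0,0.0004,0,0,0]]'>/dev/null; python3 -c "
from h import *
hp(6)"
```

```text
t 23.07 TCP hook mm [ 45.9  -2.  172.7] F [-0.88  0.15  3.92] sd [0.42 0.36 0.72] T [-0.042  0.184 -0.008] turn to align/180 [-0.0001 -0.0001  0.0001] grip 57.0 19.67
```

```bash
python3 -m handwheel '[[1,0,0,-0.0005,0,0,0],[1,0,0,-0.0005,0,0,0],[1,0,0,-0.0005,0,0,0]]' 20 ; python3 -m handwheel '[[1,0,0,0,0,0,0],[1,0,0,0,0,0,0],[1,0,0,0,0,0,0]]' 5; python3 -c "
from h import *
hp(4)"
```

```text
t: 23.5
tool_pos: [0.5092, 0.2283, 0.1731]
orientation: [-3.098, 0.519, -0.0]
force: [-0.6, 0.5, 3.2]
opening: 0.0199
gripper_force: 22.3
t: 23.88
tool_pos: [0.5092, 0.2284, 0.1733]
orientation: [-3.098, 0.519, -0.001]
force: [-0.7, -0.3, 5.8]
opening: 0.0205
gripper_force: 5.0
t 24.02 TCP hook mm [ 46.   -2.  173.3] F [-0.83  0.04  5.58] sd [0.51 0.44 0.3 ] T [ 0.02   0.137 -0.024] turn to align/180 [-0.0001 -0.0001  0.0001] grip 5.0 20.39
```

```bash
python3 -m handwheel '[[1,0,0,-0.0005,0,0,0],[1,0,0,-0.001,0,0,0],[1,0,0,-0.001,0,0,0]]' 5; python3 -c "
from h import *
hp(4)"
```

```text
t: 24.45
tool_pos: [0.5091, 0.2282, 0.1738]
orientation: [3.098, -0.52, -0.0]
force: [0.9, 0.1, 1.7]
opening: 0.02
gripper_force: 4.6
t 24.6 TCP hook mm [ 45.8  -2.2 173.8] F [0.67 0.36 1.81] sd [0.54 0.6  0.59] T [ 0.178 -0.088 -0.011] turn to align/180 [0.     0.     0.0001] grip 4.6 19.92
```

```bash
python3 -m handwheel '[[1,0,0,-0.0004,0,0,0],[1,0,0,-0.0004,0,0,0]]' 3; python3 -c "
from h import *
hp(4)"; python3 -m handwheel '[[0.5,0,0,0,0,0,0],[0.4,0,0,0,0,0,0],[0.2,0,0,0,0,0,0],[0.1,0,0,0,0,0,0],[0.1,0,0,0,0,0,0],[0.1,0,0,0,0,0,0],[0.1,0,0,0,0,0,0]]'; python3 -c "
from h import *
hp(4)"
```

```text
t: 24.9
tool_pos: [0.5089, 0.2282, 0.1741]
orientation: [3.098, -0.519, -0.001]
force: [1.1, 0.2, 0.5]
opening: 0.0201
gripper_force: 2.8
t 25.05 TCP hook mm [ 45.7  -2.3 174.2] F [ 0.4   0.51 -0.24] sd [0.55 0.15 0.68] T [ 0.092 -0.028 -0.002] turn to align/180 [0.0001 0.0001 0.0001] grip 2.8 20.11
t: 25.98
tool_pos: [0.5091, 0.2283, 0.1744]
orientation: [-3.098, 0.519, -0.0]
force: [0.4, -1.1, 0.0]
opening: 0.0421
gripper_force: 0.0
t 26.12 TCP hook mm [ 45.9  -2.1 174.4] F [ 0.05 -0.04  0.24] sd [0.44 0.58 0.48] T [0.038 0.031 0.021] turn to align/180 [-0.     -0.      0.0001] grip 0.0 41.9
```

Released with no load on the tool. I'll rise straight up, clear the area, let the pack settle, and check.

```bash
python3 -m handwheel '[[0.1,0,0,-0.01,0,0,0],[0.1,0,0,-0.03,0,0,0],[0.1,0,0,-0.06,0,0,0],[0.1,0,0,-0.1,0,0,0],[0.1,0,0,-0.15,0,0,0],[0.1,0,0,-0.15,0,0,0],[0.1,0,0,-0.15,0,0,0],[0.1,0,0,-0.15,0,0,0],[0.1,0,0,-0.15,0,0,0],[0.1,0,0,-0.15,0,0,0],[0.1,0,0,-0.15,0,0,0],[0.1,0,0,-0.15,0,0,0]]'
python3 - <<'E'
from h import *
H=np.load('hook.npz');q=H['q'];Rz=H['Rz']
w=lambda P:np.atleast_2d(P)/1e3@Rz.T+[q[0],q[1],0]
for k in range(3):
    s=robot.read_state();p=robot.read_camera('wrist');c=cam(p,s)
    for r in robot.regions_of(p,'pack')[:4]: print(s['t'],r['conf'],r['rect'])
    if k==0: print('tab top exp',proj(c,w([(45,-1.7-10,179),(45,-1.7+10,179)])).round(0),'ring',proj(c,w([(45,-24.7,134),(45,21.3,134)])).round(0),'case bottom',proj(c,w((45,-1.7,43))).round(0))
    if k<2: [robot.read_camera('top') for _ in range(8)]
E
```

```text
t: 27.68
tool_pos: [0.5091, 0.2283, 0.3244]
orientation: [3.098, -0.519, -0.0]
force: [0.0, 0.3, -0.1]
opening: 0.0413
gripper_force: 0.0
tab top exp [[295. 205.]
 [271. 205.]] ring [[307. 194.]
 [259. 194.]] case bottom [[283. 179.]]
28.175 0.89 [260.3, 172.1, 306.1, 206.4]
28.675 0.7 [259.6, 171.6, 308.6, 206.6]
```

```bash
python3 - <<'E'
from h import *
a=robot.read_camera('wrist')['frame'].astype(int)
for _ in range(3):
    for _ in range(4): robot.read_camera('top')
    b=robot.read_camera('wrist')['frame'].astype(int);d=np.abs(b-a)[165:215,240:330].max(2);print((d>30).sum());a=b
s=robot.read_state();print(s['t'])
print(robot.close_job())
E
```

```text
0
0
0
29.575
the job is handed in; nothing more can be done
None
```

The chrome pack is hanging still from the closed hook: I clipped its ring in, drew it back over the gate, tugged it outward at about 6 N, released it with the arm clear, and handed the job in at about 29.6 s (the verdict wasn't shown).

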